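# Close the specimen jar

### The arm

A 7-joint arm with a two-finger parallel gripper is mounted at the origin on a cart in front of the work surface, level with it; the furniture and walls round the work are solid. World frame = base frame: x ahead of the robot, y to its left, z up, the work surface at z = 0. Lengths are in m, angles in rad, forces in N, time in s.
With the tool pointing down it reaches from about 0.4 to 0.85 m from the base axis. Payload 4.5 kg.
Tool frame: the origin (TCP) lies on the centre line of the jaws, within the pads' length; the fingertips stand r.tip_extent ahead of it and the grasp point (between the pads) is the TCP (r.tip_extent is the distance from the TCP to the fingertips, in m); z points along the fingers, y is the line along which they close (so a half turn about z gives the same grasp; the last joint's range is limited). The gripper opens to 88 mm and grips with 3 to 60 N. Pads are 18 mm wide; open, the fingers measure 123 mm over their backs; the gripper's body (75 mm by 187 mm) begins 45 mm behind the grasp point.
Start: joints at [0.034, 0.689, -0.195, 1.565, 0.157, 0.902, -0.215], TCP at [0.625, 0, 0.258] pointing down, gripper open.
Joint ranges: [-3.01, 3.01], [-0.46, 2.08], [-1.47, 1.51], [0.13, 2.56], [-1, 4.14], [0.04, 2.09], [-2.66, 2.66]. Speed limits (rad/s): [2.57, 2.57, 3.14, 3.14, 3.14, 3.14, 3.14].

### API

Orientations are given as a unit quaternion [x, y, z, w].
In Python, from plant import sensors, vision, finish_job, r gives the robot as it stands. The module is installed in compiled form; this text tells all that it offers.
- The arm moves only by the tool step_arm, never from a script. Its argument "steps" is a list of rows, each a list of 2 entries, a list of its own where there are three numbers: the shift along the tool's x, y, z in cm, then the turn, a rotation vector about the tool's x, y, z in degrees. A call has 1 to 12 rows; each row shifts and turns the commanded pose from where the row before left it, along the tool's axes as they then stand; what a row does not reach is not made up. A row lasts 1/8 s, in which the tool goes at most 62.5 mm and 10.7 degrees, less where a joint would pass 70% of its speed; a pose out of reach is approached as far as the arm can. A call with a gripper value outside its range is refused whole. "claw" is the opening, from -1 (shut) to 1 (fully open), set as the call begins (left out, the last holds). The fingers move at their own pace and stop on an object; "grip_force" is the grip in N (left out, the last holds). Time passes only in rows, so rows that do not move let the fingers close. It gives the time, the measured TCP pose, the force, the opening and the grip force at its end, in the units of the state.
- sensors.get_state(): the state, without advancing time (a new reading comes with each control period).
- vision.snapshot(name): name is "scene" or "side" or "wrist"; returns a dict with "img" (480x640x3 uint8, red, green, blue), "fx", "fy", "cx", "cy" (pixels), "position" and "rotation" of the camera in the world. Camera axes: x right, y down, z forward; pixel columns grow to the right and rows downward; lengths in m; the calibration is good to about 2 mm. A picture is of the moment at which its call begins. There is no depth.
- finish_job(): hands the job in; it is judged then, once.
The state is a dict: "clock": time; "q": joint angles; "qd": joint speeds; "joint_torque": joint torques, N m; "tool_pos": TCP position; "eef_rot": TCP orientation; "contact_force": force on the tool from outside, world axes, zero at the start; "moment": the same for the moment, N m; "opening": opening from 0.0 (shut) to 1.0 (fully open); "finger_force": force on a finger pad.
Only numpy, scipy, OpenCV 4.12 (cv2) and the standard library are available. Lean on these libraries where they do the work, as an engineer would, in place of code of your own. Each camera call takes 0.05 s, during which the arm holds its last target. There are 200 camera calls.

### The job

The open white specimen jar stands locked in the blue bench clamp; close it with the loose red cap that lies on the worktop. Set the cap level on the mouth, turn it backwards (anticlockwise from above) under light pressure until you feel it drop off the thread ends into the thread, then screw it clockwise, finger-tight only, until it is fully home at its stop, and let go. Do not force the thread: press and turn gently, above all while the cap still rides on top of it, and leave the dish, the vial and the forceps where they are.

Things in the scene. Friction and masses are not known exactly. Their poses are not given: they have to be found in the camera images.
- cap: Round red screw cap, 60 mm across, 24.5 mm high, about 50 g, lying mouth down on the worktop. Origin: centre of the lower edge of its skirt; z up through its top. Inside at the lower edge are three lugs 120 deg apart, 16 deg wide, 4 to 5 mm thick, tips on a 44 mm circle; their angles about z are not known and cannot be seen from above. Finger-tight, about 0.3 N m, is enough to close it.
- cap_seal (a joint): Sprung sealing disc, 40 mm across, inside the cap's top: 0 = free, it then stands 16.5 mm above the cap's lower edge; grows in m as the jar's rim presses it up. 0.0035 = cap home. Its spring pushes with 1.5 N at first touch and 7 N at home.
- jar: White jar, body 64 mm across, held fast (cannot turn). Origin: centre of its underside, z up; shoulder 62 to 66 mm up, neck 42 mm across, rim at 92 mm. Three thread ribs, 51 mm across, each 86 deg long: level tops 7.5 mm below the rim, undersides run down clockwise to a stop post (8 deg wide, 3 mm higher than the rib tops). A 26 deg gap after each post lets a lug in. Their angles are not known.
- jar_mouth (a point): Centre of the jar's rim, 98 mm above the worktop, z up. Height of the cap's origin relative to it: -7.5 mm with the lugs riding on the ribs, -4.5 mm on the stop posts, -15.6 mm dropped into the gaps, -20 mm home. From the gaps to home the cap turns clockwise 80 to 90 deg, sinking 4 mm per rad at most; the stop follows 6 deg later. Above the ribs the cap has 1 mm play to each side.
- jar_clamp: Blue clamp ring, 79 mm across, up to 34 mm high, on a grey plate 120 x 104 x 6 mm screwed to the worktop; black pinch knob on the side towards the robot. Origin: centre of the plate's underside, under the jar's axis.
- sorting_dish: Petri dish with sorted animals, 90 mm across, 30 mm high, origin at the centre of its underside. Bystander.
- white_vial: Upright glass vial with white cap, 27 mm across, 58 mm high, origin at the centre of its underside. Bystander.
- fine_forceps: Steel forceps lying flat, 14 x 126 x 10 mm, long axis y, origin at the centre of its underside. Bystander.
Things that resemble listed ones, but are neither listed nor needed, are in the scene too. There is more than one size of the cap; the job needs the smallest.

How it is judged:
On the way, in this order (a step that is already met when the one before it is completed fails the run):
1. the cap is set level over the neck: its lower edge below the rim, centred (z of cap in the frame of jar_mouth below 0 m and horizontal distance between cap and jar_mouth below 0.004 m and angle between cap's own z axis and vertical below 0.15 rad).
2. the cap has dropped into the thread (z of cap in the frame of jar_mouth below -0.0135 m and angle between cap's own z axis and vertical below 0.06 rad), for 0.1 s.
At the end, for the whole second after the job is handed in: the cap is screwed fully home and stays so when released: its lower edge at least 19.2 mm below the rim (20 mm is fully home), centred on the mouth within 3 mm, level within 0.05 rad, at rest (z of cap in the frame of jar_mouth below -0.0192 m and horizontal distance between cap and jar_mouth below 0.003 m and angle between cap's own z axis and vertical below 0.05 rad and linear speed of cap below 0.01 m/s); the robot touches nothing.
It fails at once if the thread is forced while the cap rides on top of it (z of cap in the frame of jar_mouth above -0.0135 m and contact force between cap and jar above 35 N).
It fails at once if the cap is overtightened (contact force between cap and jar above 75 N).
It fails at once if the dish is disturbed (distance of sorting_dish from where it was at the start of the episode above 0.015 m).
It fails at once if the vial is disturbed (distance of white_vial from where it was at the start of the episode above 0.015 m).
It fails at once if the forceps is disturbed (distance of fine_forceps from where it was at the start of the episode above 0.015 m).
It also fails if it takes over 61 s, if anything falls off the work surface, if the arm or the gripper's body presses on something with over 40 N, if the wrist force passes 120 N, or if a joint passes its speed limit or range.

## Working session

There is one attempt and no reset: what is moved stays moved. The work goes in short steps, Python scripts to look and compute and a tool call to move; the robot and the scene stay as the last step left them, time stands still between calls to the robot, and variables do not carry over. Pictures are saved under pics/ and viewed, at most 10 in all, crops included, and the job is handed in when it is done.

Besides the shell and the picture viewer there is one more tool, called after "Request:" as name(argument=value, ...) on one line, values as JSON. step_arm: Moves the arm, as the interface text tells. Its arguments: {"type":"object","properties":{"steps":{"type":"array"},"claw":{"type":"number"},"grip_force":{"type":"number"}},"required":["steps"]}

```bash
mkdir -p pics; cat > h.py <<'E'
import numpy as np, cv2
from plant import sensors, vision, finish_job, r
def snap(n,f=None):
    s=vision.snapshot(n)
    if f: cv2.imwrite('pics/'+f,s['img'][:,:,::-1])
    return s
def ray(s,u,v,z):
    d=np.array(s['rotation'])@np.array([(u-s['cx'])/s['fx'],(v-s['cy'])/s['fy'],1]); p=np.array(s['position'])
    return p+d*(z-p[2])/d[2]
def proj(s,P):
    c=np.array(s['rotation']).T@(np.array(P)-np.array(s['position'])); return s['fx']*c[0]/c[2]+s['cx'],s['fy']*c[1]/c[2]+s['cy']
def blobs(s,mask,zs,amin=60):
    n,l,st,c=cv2.connectedComponentsWithStats(mask.astype(np.uint8))
    for i in range(1,n):
        if st[i,4]>amin: print(st[i],c[i].round(1),[ray(s,*c[i],z).round(4)[:2] for z in zs])
def red(im):
    h=cv2.cvtColor(im,cv2.COLOR_RGB2HSV); return ((h[...,0]<8)|(h[...,0]>172))&(h[...,1]>130)&(h[...,2]>60)
E
python3 - <<'E'
from h import *
a=snap('scene','a.png');b=snap('side','b.png');c=snap('wrist')
for s in (a,b,c):
    print(np.round(s['position'],3),np.round(np.array(s['rotation'])[:,2],2)); blobs(s,red(s['img']),[0.0245,0.012])
print(r.tip_extent, sensors.get_state())
E
```

```text
Traceback (most recent call last):
IndexError: too many indices for array: array is 1-dimensional, but 2 were indexed
```

View pics/a.png

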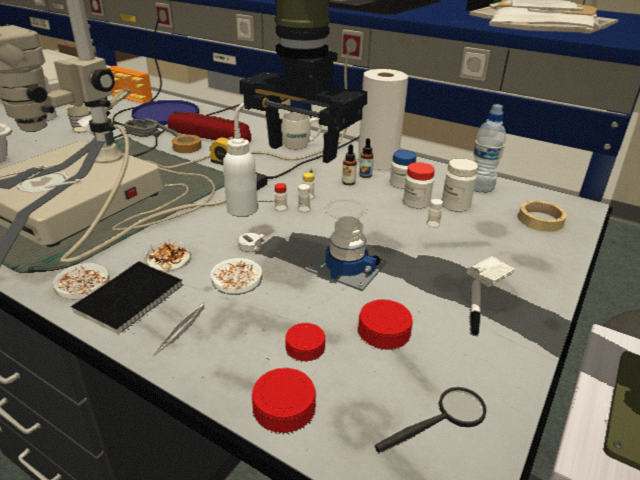

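View pics/b.png

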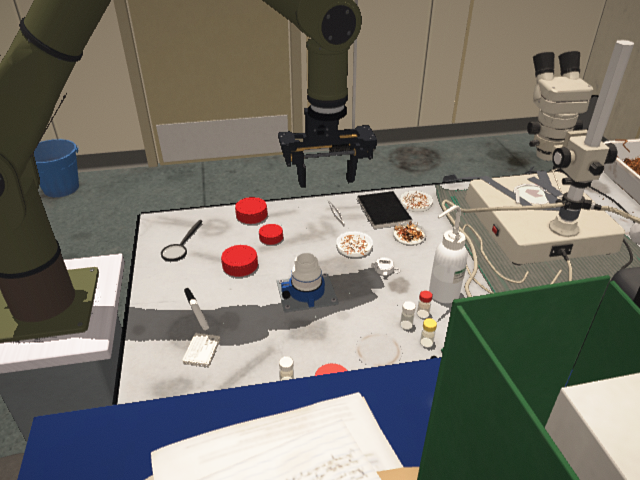

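The scene view shows three loose red caps: (305,342) is the smallest, while (385,324) and (284,400) are larger. Two other red tops, at (420,172) and (280,190), are on closed bottles. The jar is at (348,240) in the blue clamp. The side view shows the same: small cap (271,234), larger caps (240,260) and (251,210), jar (306,270). I choose (305,342).

```bash
cat >> h.py <<'E'
from scipy.spatial.transform import Rotation as Ro
_o=snap
def snap(n,f=None):
    s=_o(n,f); q=np.array(s['rotation'])
    if q.shape==(4,): s['rotation']=Ro.from_quat(q).as_matrix()
    elif q.shape==(9,): s['rotation']=q.reshape(3,3)
    elif q.shape==(3,): s['rotation']=Ro.from_rotvec(q).as_matrix()
    return s
E
python3 - <<'E'
from h import *
a=snap('scene');b=snap('side');c=snap('wrist','c.png')
print(vision.snapshot('side')['rotation'])
for s in (a,b,c):
    print(np.round(s['position'],3),np.round(np.array(s['rotation'])[:,2],2)); blobs(s,red(s['img']),[0.0245,0.012])
print(r.tip_extent, sensors.get_state())
im=a['img'][190:430,230:430]; cv2.imwrite('pics/a2.png',cv2.resize(im,None,fx=2.5,fy=2.5,interpolation=cv2.INTER_CUBIC)[:,:,::-1])
E
```

```text
[ 0.89313649 -0.08210437  0.03942368 -0.44046778]
[0.198 0.636 0.564] [ 0.44 -0.72 -0.54]
[156   7  13  17  82] [163.1  14.9] [array([ 2.697 , -1.6378]), array([ 2.7549, -1.6905])]
[343  34  17  22 166] [351.2  44.2] [array([ 1.4382, -1.6414]), array([ 1.4669, -1.6942])]
[ 168  112   67   28 1304] [200.9 125.1] [array([ 1.2569, -0.4172]), array([ 1.2814, -0.4416])]
[239 122  12  18 142] [244.5 131.2] [array([ 1.1227, -0.4526]), array([ 1.1441, -0.4778])]
[407 162  27  18 403] [420.3 170.7] [array([ 0.6  , -0.494]), array([ 0.6093, -0.5202])]
[275 183  11  10  96] [280.  187.6] [array([ 0.8309, -0.222 ]), array([ 0.8456, -0.2419])]
[ 358  299   55   50 2206] [384.8 323.8] [array([0.4249, 0.0629]), array([0.4301, 0.0496])]
[ 285  323   40   38 1265] [304.9 341.4] [array([0.5067, 0.1636]), array([0.5138, 0.1526])]
[ 252  368   64   65 3394] [283.4 399.7] [array([0.4704, 0.2688]), array([0.4767, 0.2603])]
[ 0.426 -0.977  0.829] [ 0.14  0.78 -0.61]
[235 197  32  27 707] [250.9 210. ] [array([0.4758, 0.2575]), array([0.4766, 0.2767])]
[259 224  24  21 418] [270.6 233.9] [array([0.5144, 0.1
[... 551 characters left out ...]
 array([ 0.03380602,  0.68934139, -0.19458692,  1.56550475,  0.15730794,
        0.90248021, -0.2151228 ]), 'qd': array([-0.00197476, -0.00157647,  0.00052311, -0.00174211,  0.00063294,
        0.00026225, -0.0002402 ]), 'joint_torque': array([ 2.11219376e-03, -5.26937842e+01, -1.26442216e+00, -1.53444529e+01,
       -5.20747283e-02,  2.48479882e-03,  1.08075290e-04]), 'tool_pos': array([6.24899794e-01, 8.94805338e-06, 2.57536892e-01]), 'eef_rot': array([ 7.07101978e-01,  7.07111563e-01, -1.27705127e-04, -1.17684413e-04]), 'contact_force': array([0.2127337 , 0.50336136, 0.53199457]), 'moment': array([ 0.01572568, -0.01402058, -0.08332249]), 'finger_force': 0.0, 'opening': 1.0001962712276984}
```

View pics/a2.png

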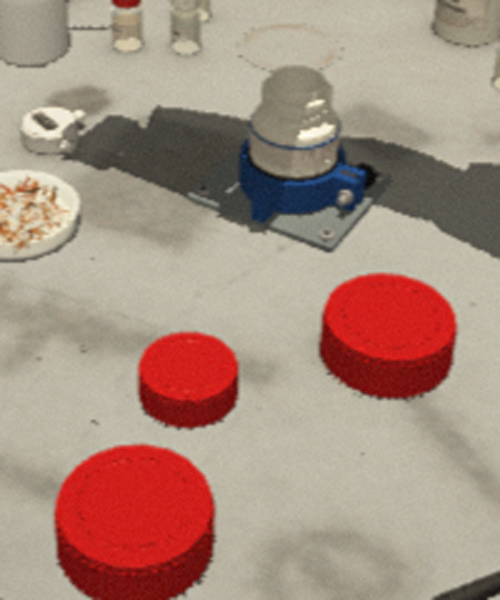

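View pics/c.png

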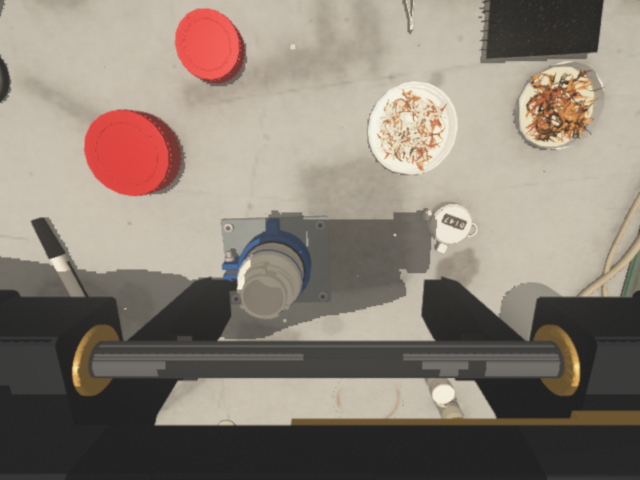

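The close crop confirms that (305,342) is the smallest cap. The wrist view shows the cap at (209,45), the jar mouth at (266,297) and the dish at (412,128). Next I compute positions and the hover offsets.

```bash
python3 - <<'E'
from h import *
a=snap('scene');b=snap('side');c=snap('wrist')
print('jar rim wrist',ray(c,266,297,.098),'scene',ray(a,349,222,.098),'side',ray(b,306,258,.098))
print('cap wrist',ray(c,208,43,.0245))
print('dish',ray(c,412,128,.02),'bottle base',ray(a,241,210,0),'bottle nozzle h same xy, z=.2',ray(a,238,110,.2),ray(b,452,205,.2), 'b base',ray(b,449,300,0))
print(Ro.from_matrix(c['rotation']).as_rotvec(), 'rim px radius',[proj(c,ray(c,266,297,.098)+[d,0,0]) for d in(-.021,.021)])
E
```

```text
jar rim wrist [ 0.57028986 -0.06653085  0.098     ] scene [ 0.56551207 -0.06566238  0.098     ] side [ 0.57008908 -0.06254019  0.098     ]
cap wrist [0.51489733 0.15494859 0.0245    ]
dish [0.70964727 0.08001878 0.02      ] bottle base [ 0.86636916 -0.12352477  0.        ] bottle nozzle h same xy, z=.2 [ 0.91189155 -0.18733548  0.2       ] [ 0.87910237 -0.07019917  0.2       ] b base [ 0.87388786 -0.14475713  0.        ]
[ 2.86292464e+00  3.60799898e-04 -1.08475613e-03] rim px radius [(np.float64(242.58325000304512), np.float64(296.9889117434344)), (np.float64(289.41897451011704), np.float64(297.0110893099129))]
```

Request:
step_arm(steps=[[[-3.3,-2.7,2.9],[0,0,0]],[[-3.3,-2.7,2.9],[0,0,0]],[[0,0,0],[0,0,0]],[[0,0,0],[0,0,0]],[[0,0,0],[0,0,0]]], claw=1, grip_force=25)

```text
clock: 1.12
tool_pos: [0.5725, -0.0646, 0.2006]
eef_rot: [0.706, 0.708, 0.001, 0.001]
contact_force: [0.3, 0.7, 0.2]
opening: 1.004
finger_force: 0.0
```

```bash
python3 - <<'E'
from h import *
c=snap('wrist','d.png'); st=sensors.get_state(); print(st['tool_pos'],st['eef_rot'],st['qd'].max())
p=np.array(st['tool_pos']); print('rim centre if at tcp',proj(c,[p[0],p[1],.098]))
import pickle; pickle.dump((c,p),open('jar.pkl','wb'))
g=cv2.cvtColor(c['img'],cv2.COLOR_RGB2GRAY)
e=cv2.HoughCircles(cv2.medianBlur(g,3),cv2.HOUGH_GRADIENT,1.5,30,param1=80,param2=30,minRadius=25,maxRadius=90); print(None if e is None else e[0][:6])
E
```

```text
[ 0.57227992 -0.06467264  0.20044828] [7.06493713e-01 7.07718247e-01 1.09570956e-03 5.61951192e-04] 0.0072092309197436515
rim centre if at tcp (np.float64(326.59307665019276), np.float64(245.4211959566644))
[[153.75      60.75      67.75    ]
 [317.25     231.75      42.7     ]
 [500.25      53.25      35.8     ]
 [567.75      98.25      77.5     ]
 [291.75     269.25      82.45    ]
 [359.25     243.75      84.100006]]
```

View pics/d.png

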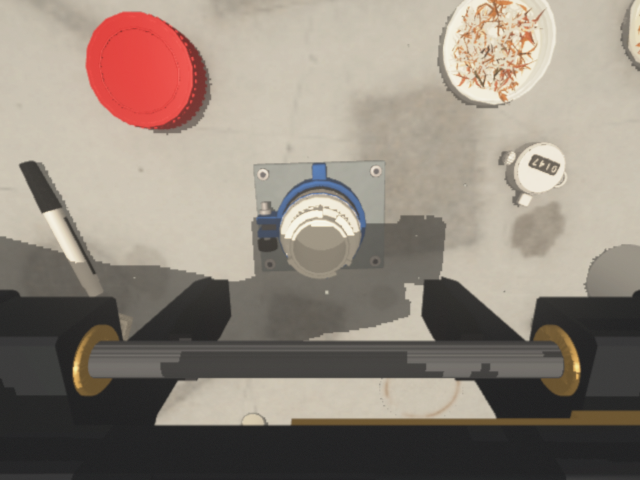

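The jar mouth is at about (319,250) with a radius of about 30 px. I enlarge it to fit it more closely.

```bash
python3 - <<'E'
from h import *
import pickle; c,p=pickle.load(open('jar.pkl','rb'))
im=c['img'][180:290,250:390]; im=cv2.convertScaleAbs(im,alpha=1.3)
im=cv2.resize(im,None,fx=5,fy=5,interpolation=cv2.INTER_NEAREST)[:,:,::-1].copy()
for dx,dy,col in((-.004,0,(0,255,0)),):
    C=np.array([p[0]+dx,p[1]+dy,.098]); t=np.linspace(0,6.283,90)
    for a in t:
        for R,cl in((.021,(0,255,0)),):
            u,v=proj(c,C+[R*np.cos(a),R*np.sin(a),0]); cv2.circle(im,(int((u-250+.5)*5),int((v-180+.5)*5)),1,cl,-1)
cv2.imwrite('pics/e.png',im)
E
```

```text
(no output)
```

View pics/e.png

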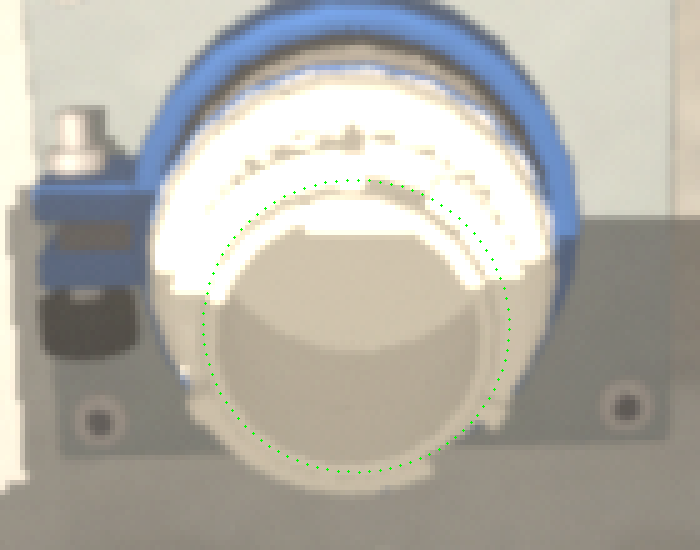

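The rim outline is centred about 1.4 px left of the overlay, which puts the mouth near x=0.567, y=-0.065. Now I go to the cap hover.

Request:
step_arm(steps=[[[5.5,-1.4,1.8],[0,0,0]],[[5.5,-1.4,1.8],[0,0,0]],[[5.5,-1.4,1.8],[0,0,0]],[[5.5,-1.5,1.9],[0,0,0]],[[0,0,0],[0,0,0]],[[0,0,0],[0,0,0]],[[0,0,0],[0,0,0]]])

```text
clock: 2.05
tool_pos: [0.5151, 0.1524, 0.1272]
eef_rot: [0.708, 0.706, 0.0, 0.001]
contact_force: [-0.4, -0.2, -1.6]
opening: 0.998
finger_force: 0.0
```

```bash
python3 - <<'E'
from h import *
import pickle; j,p=pickle.load(open('jar.pkl','rb'))
print('jar x from clamp/body/rim',ray(j,321.4,225,.034),ray(j,319.8,230,.066),ray(j,319.4,245.3,.098),'tcp',p)
c=snap('wrist','f.png'); st=sensors.get_state(); p=st['tool_pos']; print(p,st['eef_rot'],np.abs(st['qd']).max())
m=red(c['img']).astype(np.uint8); n,l,s,ce=cv2.connectedComponentsWithStats(m)
i=l[int(ce[0][1]),0]
print([(s[k].tolist(),ce[k].round(1).tolist()) for k in range(1,n) if s[k,4]>300])
print('proj of tcp-top',proj(c,[p[0],p[1],.0245]))
E
```

```text
jar x from clamp/body/rim [ 0.56805826 -0.06615558  0.034     ] [ 0.56715327 -0.06217446  0.066     ] [ 0.56733824 -0.06459167  0.098     ] tcp [ 0.57227992 -0.06467264  0.20044828]
[0.51498413 0.15233208 0.12722977] [7.08138696e-01 7.06072974e-01 2.88987550e-04 6.77670002e-04] 0.004437260050804304
[([185, 0, 143, 140, 16604], [256.7, 65.5]), ([281, 196, 87, 86, 5796], [324.4, 239.0]), ([217, 307, 53, 34, 1062], [242.6, 328.1]), ([167, 378, 100, 41, 3115], [216.5, 395.8])]
proj of tcp-top (np.float64(326.95188024377956), np.float64(245.038557911291))
```

View pics/f.png

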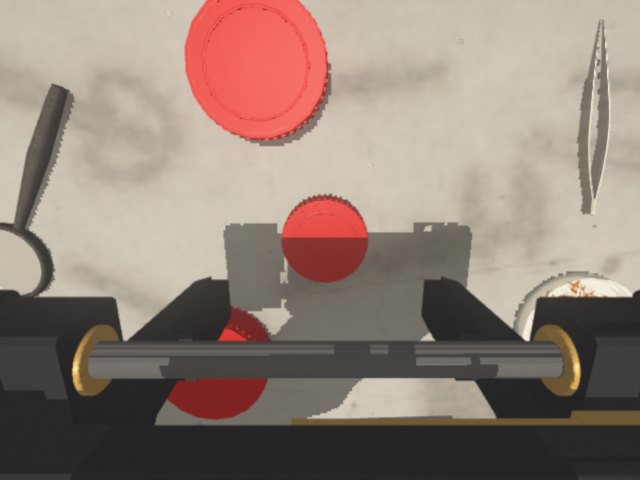

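The cap is at (324.5,241) in the wrist view and the TCP projects to (327,245), so I correct by +3 mm in y and -2 mm in x. The fingers have free room on both sides. Descend and grip.

Request:
step_arm(steps=[[[0.3,-0.2,3.5],[0,0,0]],[[0,0,3.5],[0,0,0]],[[0,0,2.2],[0,0,0]],[[0,0,1.2],[0,0,0]],[[0,0,0],[0,0,0]],[[0,0,0],[0,0,0]],[[0,0,0],[0,0,0]]])

```text
clock: 2.98
tool_pos: [0.5126, 0.1571, 0.0236]
eef_rot: [0.707, 0.707, 0.001, 0.0]
contact_force: [-0.1, -0.1, -0.2]
opening: 1.001
finger_force: 0.0
```

Request:
step_arm(steps=[[[0,0,0],[0,0,0]],[[0,0,0],[0,0,0]],[[0,0,0],[0,0,0]],[[0,0,0],[0,0,0]],[[0,0,0],[0,0,0]],[[0,0,0],[0,0,0]]], claw=-1, grip_force=30)

```text
clock: 3.72
tool_pos: [0.5123, 0.1571, 0.0229]
eef_rot: [0.707, 0.707, 0.0, 0.0]
contact_force: [0.9, 0.5, 1.7]
opening: 0.681
finger_force: 30.0
```

Request:
step_arm(steps=[[[0,0,-2],[0,0,0]],[[0,0,-4],[0,0,0]],[[0,0,-4],[0,0,0]],[[0,0,-3],[0,0,0]],[[0,0,0],[0,0,0]],[[0,0,0],[0,0,0]]])

```text
clock: 4.47
tool_pos: [0.5113, 0.1567, 0.1519]
eef_rot: [0.707, 0.707, -0.001, -0.0]
contact_force: [-0.0, 0.2, -0.4]
opening: 0.679
finger_force: 30.0
```

```bash
python3 - <<'E'
from h import *
c=snap('wrist','g.png'); st=sensors.get_state(); p=st['tool_pos']; print(p,st['eef_rot'],st['opening'],st['contact_force'],st['q'])
m=red(c['img']).astype(np.uint8); n,l,s,ce=cv2.connectedComponentsWithStats(m)
print([(s[k].tolist(),ce[k].round(1).tolist()) for k in range(1,n) if s[k,4]>300])
for dx in (-.03,0,.03):print(dx,np.round(proj(c,[p[0],p[1]+dx,p[2]+.0016]),1),np.round(proj(c,[p[0]+dx,p[1],p[2]+.0016]),1))
E
```

```text
[0.51108327 0.15668914 0.15152234] [ 7.07043022e-01  7.07169360e-01 -1.18701149e-03 -5.01265198e-04] 0.6824979082264393 [ 4.00478274e-01  3.09717618e-04 -6.30425651e-01] [-0.31601344  0.73236182 -0.11200596  1.93407399  0.16055319  0.48619304
 -0.54168481]
[([208, 8, 127, 138, 13638], [270.6, 76.7]), ([252, 243, 148, 98, 11697], [325.6, 298.5]), ([212, 378, 58, 22, 919], [238.3, 387.9]), ([285, 378, 81, 13, 715], [325.0, 382.5])]
-0.03 [327.5 385.3] [252.9 322.1]
0 [327.6 322.2] [327.6 322.2]
0.03 [327.7 251.2] [402.4 322.3]
```

View pics/g.png

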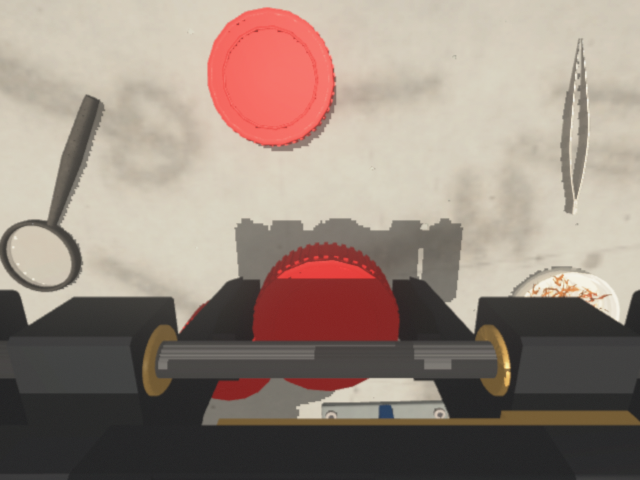

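The cap is held with its centre about 2 mm to the -y side of the TCP. I carry it over the jar with that offset, and will regrip it centred once it rests on the mouth.

Request:
step_arm(steps=[[[-5,1.3,0],[0,0,0]],[[-5,1.3,0],[0,0,0]],[[-5,1.3,0],[0,0,0]],[[-5,1.3,0],[0,0,0]],[[-1.9,0.5,0.6],[0,0,0]],[[0,0,0],[0,0,0]],[[0,0,0],[0,0,0]],[[0,0,0],[0,0,0]]])

```text
clock: 5.52
tool_pos: [0.5688, -0.0594, 0.1468]
eef_rot: [0.706, 0.708, 0.0, -0.001]
contact_force: [-0.1, 0.1, -0.9]
opening: 0.676
finger_force: 30.0
```

```bash
python3 - <<'E'
from h import *
st=sensors.get_state(); print(st['tool_pos'],Ro.from_quat(st['eef_rot']).as_matrix().round(4),st['contact_force'],st['q'])
E
```

```text
[ 0.56883482 -0.0594078   0.14675633] [[-3.6e-03  1.0e+00 -3.0e-04]
 [ 1.0e+00  3.6e-03  1.3e-03]
 [ 1.3e-03 -3.0e-04 -1.0e+00]] [-0.06664357  0.09256615 -0.91366083] [ 0.12920772  0.77601647 -0.17949328  1.82469188  0.23444054  0.56168057
 -0.19547403]
```

Request:
step_arm(steps=[[[-0.34,-0.08,0.5],[0,0,0]],[[0,0,0.5],[0,0,0]],[[0,0,0],[0,0,0]],[[0,0,0],[0,0,0]]])

```text
clock: 6.02
tool_pos: [0.5683, -0.0653, 0.1367]
eef_rot: [0.707, 0.707, 0.0, -0.0]
contact_force: [-0.1, -0.2, -1.1]
opening: 0.68
finger_force: 30.0
```

```bash
python3 - <<'E'
from h import *
st=sensors.get_state(); print(st['tool_pos'],st['contact_force'])
s=snap('side','s.png'); a=snap('scene','sc.png')
i1=cv2.resize(s['img'][215:315,255:355],None,fx=4,fy=4,interpolation=cv2.INTER_CUBIC)
i2=cv2.resize(a['img'][160:290,290:410][15:115],(400,400),interpolation=cv2.INTER_CUBIC)
cv2.imwrite('pics/k.png',np.hstack([i1,i2])[:,:,::-1])
E
```

```text
[ 0.56825602 -0.0652991   0.13669689] [-0.0822159  -0.20697695 -1.14705742]
```

View pics/k.png

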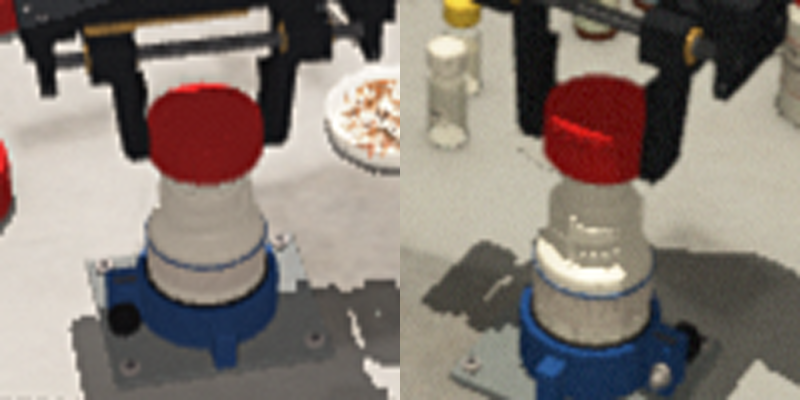

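The cap hangs centred above the neck in both views (cap axis 206 against body 207 on the left, 597 against neck 601 on the right). I make a small y correction and lower it.

Request:
step_arm(steps=[[[0.2,0,0.5],[0,0,0]],[[0,0,0.5],[0,0,0]],[[0,0,0.4],[0,0,0]],[[0,0,0],[0,0,0]],[[0,0,0],[0,0,0]]])

```text
clock: 6.75
tool_pos: [0.5683, -0.0634, 0.1227]
eef_rot: [0.707, 0.707, 0.0, 0.0]
contact_force: [0.2, 1.4, -0.5]
opening: 0.68
finger_force: 30.0
```

Request:
step_arm(steps=[[[0,0,0.2],[0,0,0]],[[0,0,0.2],[0,0,0]],[[0,0,0],[0,0,0]],[[0,0,0],[0,0,0]]])

```text
clock: 7.25
tool_pos: [0.5682, -0.0634, 0.1187]
eef_rot: [0.707, 0.707, 0.0, 0.0]
contact_force: [-0.7, 0.5, -0.0]
opening: 0.676
finger_force: 30.0
```

Request:
step_arm(steps=[[[0,0,0.2],[0,0,0]],[[0,0,0.1],[0,0,0]],[[0,0,0],[0,0,0]],[[0,0,0],[0,0,0]]])

```text
clock: 7.75
tool_pos: [0.5683, -0.0634, 0.1161]
eef_rot: [0.707, 0.707, 0.0, 0.0]
contact_force: [-1.7, -0.0, 4.9]
opening: 0.679
finger_force: 30.0
```

Contact is about 5 N at a cap height near -4.5 mm, so the lugs are probably on the stop posts. I release, back-turn the gripper 40° clockwise, centre it on the jar axis and regrip.

Request:
step_arm(steps=[[[0,0,0],[0,0,0]],[[0,0,0],[0,0,0]],[[0,0,0],[0,0,0]],[[-0.17,-0.08,0],[0,0,0]],[[0,0,0],[0,0,10]],[[0,0,0],[0,0,10]],[[0,0,0],[0,0,10]],[[0,0,0],[0,0,10]],[[0,0,0],[0,0,0]],[[0,0,0],[0,0,0]]], claw=0.7)

```text
clock: 9.0
tool_pos: [0.5674, -0.0651, 0.1157]
eef_rot: [0.906, 0.424, 0.0, 0.0]
contact_force: [0.5, 0.3, 0.3]
opening: 0.855
finger_force: 0.0
```

```bash
python3 - <<'E'
from h import *
c=snap('wrist','l.png'); st=sensors.get_state(); p=st['tool_pos']; R=Ro.from_quat(st['eef_rot']).as_matrix(); print(p,R.round(3),st['opening'],st['contact_force'],st['q'])
m=red(c['img']).astype(np.uint8); n,l,s,ce=cv2.connectedComponentsWithStats(m)
print([(s[k].tolist(),ce[k].round(1).tolist()) for k in range(1,n) if s[k,4]>300])
for z in (.118,.115):
  for d in (-.03,0,.03):print(d,np.round(proj(c,[p[0],p[1],z]+R[:,0]*d),1),np.round(proj(c,[p[0],p[1],z]+R[:,1]*d),1))
E
```

```text
[ 0.56736619 -0.06510564  0.11568792] [[ 0.641  0.768 -0.   ]
 [ 0.768 -0.641  0.   ]
 [ 0.    -0.    -1.   ]] 0.8490480625244324 [ 0.68438228  0.39314653 -0.57556089] [ 0.02779134  0.82307905  0.00999932  1.84879279 -0.01654706  0.46988658
 -0.64651175]
[([0, 177, 128, 128, 13266], [57.4, 239.2]), ([258, 237, 147, 104, 12473], [330.9, 295.7]), ([299, 378, 65, 8, 372], [331.4, 380.7])]
-0.03 [328.6 385.4] [253.5 321.7]
0 [328.9 321.8] [328.9 321.8]
0.03 [329.1 250.1] [404.3 321.9]
-0.03 [328.6 380.7] [255. 318.]
0 [328.8 318. ] [328.8 318. ]
0.03 [329.1 247.7] [402.7 318.1]
```

View pics/l.png

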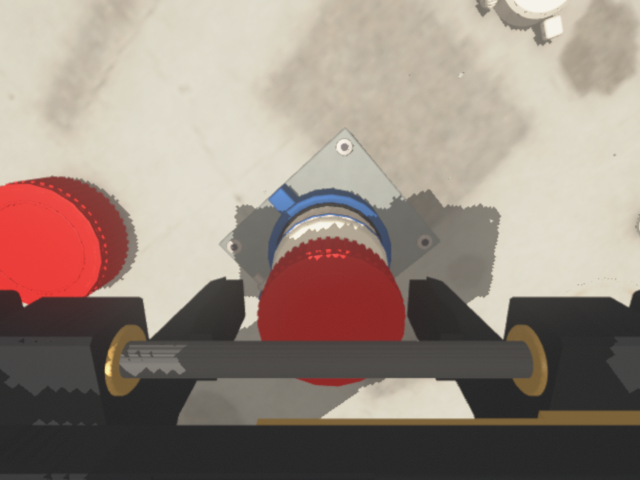

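The cap sits on the mouth: its face spans v about 250–386 and its centre is at u≈331, against 329 for the TCP. It is centred within 1 mm and resting at about -4.5 mm. Regrip.

Request:
step_arm(steps=[[[0,0.06,0],[0,0,0]],[[0,0,0],[0,0,0]],[[0,0,0],[0,0,0]],[[0,0,0],[0,0,0]],[[0,0,0],[0,0,0]]], claw=-1, grip_force=25)

```text
clock: 9.68
tool_pos: [0.5683, -0.0658, 0.1159]
eef_rot: [0.906, 0.423, 0.0, 0.0]
contact_force: [0.3, -2.1, 0.2]
opening: 0.683
finger_force: 25.0
```

Request:
step_arm(steps=[[[0,0,0],[0,0,-8]],[[0,0,0],[0,0,-8]],[[0,0,0],[0,0,0]]])

```text
clock: 10.05
tool_pos: [0.568, -0.0654, 0.1157]
eef_rot: [0.839, 0.544, 0.0, -0.0]
contact_force: [0.4, 0.1, -0.8]
opening: 0.683
finger_force: 25.0
```

Request:
step_arm(steps=[[[0,0,0.1],[0,0,-5]],[[0,0,0.1],[0,0,0]],[[0,0,0],[0,0,0]],[[0,0,0],[0,0,0]]])

```text
clock: 10.55
tool_pos: [0.5679, -0.0652, 0.1137]
eef_rot: [0.814, 0.58, 0.0, -0.0]
contact_force: [0.3, 0.6, -0.5]
opening: 0.683
finger_force: 25.0
```

Request:
step_arm(steps=[[[0,0,0.1],[0,0,0]],[[0,0,0],[0,0,0]],[[0,0,0],[0,0,0]]])

```text
clock: 10.92
tool_pos: [0.5679, -0.0653, 0.1128]
eef_rot: [0.814, 0.581, 0.0, -0.0]
contact_force: [-0.3, 0.0, -0.2]
opening: 0.684
finger_force: 25.0
```

Request:
step_arm(steps=[[[0,0,0.05],[0,0,0]],[[0,0,0.05],[0,0,0]],[[0,0,0],[0,0,0]],[[0,0,0],[0,0,0]]])

```text
clock: 11.42
tool_pos: [0.5679, -0.0653, 0.1125]
eef_rot: [0.814, 0.581, 0.0, 0.0]
contact_force: [0.1, 0.0, 7.4]
opening: 0.681
finger_force: 25.0
```

Contact on the ribs is 7 N at -7.5 mm, with a stiffness of about 10 N/mm. Turn back anticlockwise.

Request:
step_arm(steps=[[[0,0,0],[0,0,-7]],[[0,0,0],[0,0,-7]],[[0,0,0],[0,0,-7]],[[0,0,0],[0,0,-7]]])

```text
clock: 11.92
tool_pos: [0.568, -0.0656, 0.1125]
eef_rot: [0.648, 0.761, 0.0, 0.0]
contact_force: [-1.4, 0.4, 7.9]
opening: 0.68
finger_force: 25.0
```

```bash
cat > st.py <<'E'
from h import *
st=sensors.get_state(); R=Ro.from_quat(st['eef_rot']).as_matrix(); print(st['clock'],st['tool_pos'].round(4),'yaw',np.degrees(np.arctan2(R[1,0],R[0,0])).round(1),'tilt',R[2,:2].round(4),'F',np.round(st['contact_force'],1),'M',np.round(st['moment'],2),'q7',st['q'][6].round(2))
E
python3 st.py
```

```text
11.925 [ 0.568  -0.0656  0.1125] yaw 99.2 tilt [-0.0004  0.0006] F [-1.4  0.4  7.9] M [ 0.13  0.32 -0.17] q7 -0.1
```

Request:
step_arm(steps=[[[0,0,0],[0,0,-7]],[[0,0,0],[0,0,-7]],[[0,0,0],[0,0,-7]],[[0,0,0],[0,0,-7]]])

```text
clock: 12.42
tool_pos: [0.5678, -0.0657, 0.1125]
eef_rot: [0.445, 0.896, -0.0, 0.0]
contact_force: [-1.2, 0.0, 6.8]
opening: 0.68
finger_force: 25.0
```

Request:
step_arm(steps=[[[0,0,0],[0,0,-4]],[[0,0,0],[0,0,-4]],[[0,0,0],[0,0,0]]])

```text
clock: 12.8
tool_pos: [0.5679, -0.0657, 0.1125]
eef_rot: [0.382, 0.924, -0.0, 0.0]
contact_force: [-1.1, 0.5, 8.3]
opening: 0.685
finger_force: 25.0
```

```bash
python3 st.py
```

```text
12.8 [ 0.5679 -0.0657  0.1125] yaw 135.0 tilt [-0.0006  0.0001] F [-1.1  0.5  8.3] M [0.   0.28 0.06] q7 0.32
```

Request:
step_arm(steps=[[[0,0,0],[0,0,-3]],[[0,0,0],[0,0,-3]],[[0,0,0],[0,0,0]]])

```text
clock: 13.18
tool_pos: [0.568, -0.0655, 0.112]
eef_rot: [0.334, 0.943, 0.0, 0.0]
contact_force: [-0.1, 0.9, 5.3]
opening: 0.682
finger_force: 25.0
```

Request:
step_arm(steps=[[[0,0,0],[0,0,-3]],[[0,0,0],[0,0,-2]],[[0,0,0],[0,0,0]]])

```text
clock: 13.55
tool_pos: [0.5673, -0.0658, 0.1111]
eef_rot: [0.292, 0.956, -0.0, -0.001]
contact_force: [-0.3, -0.4, -1.2]
opening: 0.683
finger_force: 25.0
```

```bash
python3 st.py
```

```text
13.55 [ 0.5673 -0.0658  0.1111] yaw 146.0 tilt [ 0.001  -0.0009] F [-0.3 -0.4 -1.2] M [-0.05 -0.   -0.06] q7 0.46
```

The force fell away at yaw 146°, so the cap has come off the thread ends. Lower gently.

Request:
step_arm(steps=[[[0,0,0.1],[0,0,0]],[[0,0,0.1],[0,0,0]],[[0,0,0],[0,0,0]]])

```text
clock: 13.92
tool_pos: [0.5678, -0.0654, 0.1096]
eef_rot: [0.292, 0.956, -0.0, -0.0]
contact_force: [0.5, -0.5, -0.6]
opening: 0.681
finger_force: 25.0
```

```bash
python3 st.py
```

```text
13.925 [ 0.5678 -0.0654  0.1096] yaw 146.0 tilt [ 0.0002 -0.0001] F [ 0.5 -0.5 -0.6] M [ 0.03 -0.03  0.02] q7 0.45
```

Request:
step_arm(steps=[[[0,0,0.1],[0,0,0]],[[0,0,0.1],[0,0,0]],[[0,0,0.1],[0,0,0]],[[0,0,0],[0,0,0]]])

```text
clock: 14.42
tool_pos: [0.5678, -0.0655, 0.1066]
eef_rot: [0.292, 0.956, -0.0, -0.0]
contact_force: [-0.2, -0.3, -0.7]
opening: 0.682
finger_force: 25.0
```

Request:
step_arm(steps=[[[0,0,0.1],[0,0,0]],[[0,0,0.05],[0,0,0]],[[0,0,0],[0,0,0]]])

```text
clock: 14.8
tool_pos: [0.5678, -0.0655, 0.1052]
eef_rot: [0.292, 0.956, -0.0, -0.0]
contact_force: [-0.8, 1.3, -0.8]
opening: 0.683
finger_force: 25.0
```

```bash
python3 st.py
```

```text
14.8 [ 0.5678 -0.0655  0.1052] yaw 146.0 tilt [ 0.     -0.0001] F [-0.8  1.3 -0.8] M [ 0.05  0.04 -0.  ] q7 0.45
```

Request:
step_arm(steps=[[[0,0,0.07],[0,0,0]],[[0,0,0.05],[0,0,0]],[[0,0,0],[0,0,0]]])

```text
clock: 15.18
tool_pos: [0.5678, -0.0654, 0.1048]
eef_rot: [0.292, 0.956, -0.0, 0.0]
contact_force: [-2.5, -0.1, 6.6]
opening: 0.68
finger_force: 25.0
```

```bash
python3 st.py
```

```text
15.175 [ 0.5678 -0.0654  0.1048] yaw 146.0 tilt [-0.0004 -0.0002] F [-2.5 -0.1  6.6] M [-0.04  0.41 -0.03] q7 0.45
```

The cap bottoms at about -15.5 mm, so it is in the gaps. Now screw clockwise, following the thread's sink.

Request:
step_arm(steps=[[[0,0,0],[0,0,5]],[[0,0,0.02],[0,0,5]],[[0,0,0.02],[0,0,5]]])

```text
clock: 15.55
tool_pos: [0.5683, -0.0657, 0.104]
eef_rot: [0.416, 0.909, 0.0, 0.001]
contact_force: [-0.2, -1.2, 1.3]
opening: 0.682
finger_force: 25.0
```

```bash
python3 st.py
```

```text
15.55 [ 0.5683 -0.0657  0.104 ] yaw 130.8 tilt [-0.001   0.0006] F [-0.2 -1.2  1.3] M [-0.12 -0.04  0.02] q7 0.26
```

Request:
step_arm(steps=[[[0,0,0.03],[0,0,5]],[[0,0,0.03],[0,0,5]],[[0,0,0.03],[0,0,5]],[[0,0,0.03],[0,0,5]]])

```text
clock: 16.05
tool_pos: [0.5688, -0.0658, 0.1029]
eef_rot: [0.568, 0.823, 0.0, 0.001]
contact_force: [0.9, -0.9, 2.2]
opening: 0.678
finger_force: 25.0
```

```bash
python3 st.py
```

```text
16.05 [ 0.5688 -0.0658  0.1029] yaw 110.8 tilt [-0.0012  0.0018] F [ 0.9 -0.9  2.2] M [-0.17 -0.06  0.  ] q7 0.02
```

Request:
step_arm(steps=[[[0,0,0.03],[0,0,5]],[[0,0,0.03],[0,0,5]],[[0,0,0.03],[0,0,5]],[[0,0,0.03],[0,0,5]]])

```text
clock: 16.55
tool_pos: [0.569, -0.0659, 0.102]
eef_rot: [0.702, 0.712, 0.001, 0.001]
contact_force: [-0.0, -0.9, 3.1]
opening: 0.685
finger_force: 25.0
```

```bash
python3 st.py
```

```text
16.55 [ 0.569  -0.0659  0.102 ] yaw 90.8 tilt [-0.0006  0.0025] F [-0.  -0.9  3.1] M [-0.19  0.01  0.06] q7 -0.2
```

Request:
step_arm(steps=[[[0,-0.03,0.03],[0,0,5]],[[0,0,0.03],[0,0,5]],[[0,0,0.02],[0,0,5]],[[0,0,0.02],[0,0,4]]])

```text
clock: 17.05
tool_pos: [0.5687, -0.0658, 0.101]
eef_rot: [0.81, 0.587, 0.001, 0.001]
contact_force: [0.1, -0.6, 5.1]
opening: 0.682
finger_force: 25.0
```

```bash
python3 st.py
```

```text
17.05 [ 0.5687 -0.0658  0.101 ] yaw 71.9 tilt [0.0004 0.0027] F [ 0.1 -0.6  5.1] M [-0.11  0.1  -0.  ] q7 -0.41
```

Request:
step_arm(steps=[[[0,0,0.02],[0,0,3]],[[0,0,0.02],[0,0,3]],[[0,0,0.01],[0,0,3]],[[0,0,0],[0,0,0]]])

```text
clock: 17.55
tool_pos: [0.5686, -0.0657, 0.1005]
eef_rot: [0.853, 0.522, 0.001, 0.001]
contact_force: [-0.4, 0.0, 5.8]
opening: 0.684
finger_force: 25.0
```

```bash
python3 st.py
```

```text
17.55 [ 0.5686 -0.0657  0.1005] yaw 63.0 tilt [0.0007 0.0024] F [-0.4  0.   5.8] M [-0.16  0.08  0.03] q7 -0.51
```

Request:
step_arm(steps=[[[0,0,0.01],[0,0,2]],[[0,0,0.01],[0,0,2]],[[0,0,0],[0,0,0]]])

```text
clock: 17.92
tool_pos: [0.5686, -0.0657, 0.1003]
eef_rot: [0.87, 0.492, 0.001, 0.001]
contact_force: [0.4, -1.2, 5.9]
opening: 0.683
finger_force: 25.0
```

```bash
python3 st.py
```

```text
17.925 [ 0.5686 -0.0657  0.1003] yaw 59.0 tilt [0.0009 0.0023] F [ 0.4 -1.2  5.9] M [-0.12  0.14 -0.06] q7 -0.55
```

Request:
step_arm(steps=[[[0,0,0],[0,0,2]],[[0,0,0],[0,0,2]],[[0,0,0],[0,0,0]]])

```text
clock: 18.3
tool_pos: [0.5689, -0.0663, 0.1004]
eef_rot: [0.887, 0.462, 0.001, 0.001]
contact_force: [0.2, -2.0, 5.6]
opening: 0.686
finger_force: 25.0
```

```bash
python3 st.py
```

```text
18.3 [ 0.5689 -0.0663  0.1004] yaw 55.0 tilt [0.0007 0.0034] F [ 0.2 -2.   5.6] M [-0.39 -0.03  0.33] q7 -0.59
```

Mz rose sharply to 0.33 N m at 91° of turn, at the expected height, so the stop is reached. Release and retreat.

Request:
step_arm(steps=[[[0,0,0],[0,0,0]],[[0,0,0],[0,0,0]],[[0,0,0],[0,0,0]],[[0,0,0],[0,0,0]],[[0,0,-2],[0,0,0]],[[0,0,-4],[0,0,0]],[[0,0,-4],[0,0,0]],[[0,0,0],[0,0,0]],[[0,0,0],[0,0,0]]], claw=1)

```text
clock: 19.42
tool_pos: [0.567, -0.0654, 0.199]
eef_rot: [0.887, 0.462, -0.0, -0.0]
contact_force: [-0.1, 0.4, -0.6]
opening: 1.001
finger_force: 0.0
```

```bash
python3 st.py; python3 - <<'E'
from h import *
J=np.array([.5678,-.0655])
for n in('wrist','side','scene'):
    c=snap(n); m=red(c['img']).astype(np.uint8); k,l,s,ce=cv2.connectedComponentsWithStats(m)
    u,v=map(int,proj(c,[*J,.095])); i=l[v,u]
    if not i: print(n,'none',u,v); continue
    # model cylinder silhouette bounds at home, for several heights
    t=np.linspace(0,6.283,180)
    print(n,s[i].tolist(), ce[i].round(1))
    for z in (.078,.080,.082):
        P=np.array([proj(c,[J[0]+.03*np.cos(a),J[1]+.03*np.sin(a),h]) for a in t for h in (z,z+.0245)])
        print(z,P.min(0).round(1),P.max(0).round(1))
E
```

```text
19.425 [ 0.567  -0.0654  0.199 ] yaw 55.0 tilt [-0.0005 -0.0009] F [-0.1  0.4 -0.6] M [0.03 0.06 0.01] q7 -0.59
wrist [285, 199, 89, 90, 6106] [329. 244.]
0.078 [284.  195.8] [373.7 287.5]
0.08 [283.7 196.2] [374.1 288.7]
0.082 [283.3 196.7] [374.5 290. ]
side [292, 249, 28, 25, 580] [305.9 260.6]
0.078 [291.  248.7] [319.3 275.3]
0.08 [291. 248.] [319.3 274.6]
0.082 [290.9 247.3] [319.3 273.8]
scene [332, 212, 34, 27, 777] [348.3 225. ]
0.078 [330.6 211.1] [364.9 240.3]
0.08 [330.6 210.2] [365.  239.3]
0.082 [330.6 209.2] [365.1 238.3]
```

After release, both fixed views put the cap at z≈0.078, fully home, level and centred. I hand in.

```bash
python3 -c "
from plant import finish_job; print(finish_job())"
```

```text
the job is handed in; nothing more can be done
None
```

The red cap is screwed onto the jar to its stop, finger-tight at about 0.33 N m. It was released with the arm clear and handed in at about 19.5 s on the clock; the hand-in returned no verdict. My last camera measurements put it fully home and centred.

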